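# Catch the drilled block as the jig kicks it out

## Robot

A 6-joint arm with a two-finger parallel gripper is mounted at the origin on the work surface. World frame = base frame: x ahead of the robot, y to its left, z up, the work surface at z = 0. Lengths are in mm, angles in degrees, forces in N, time in s.
With the tool pointing down it reaches from about 350 to 850 mm from the base axis. Payload 8.1 kg.
Tool frame: the origin (TCP) lies on the mounting face of the last link; the fingertips stand 173 mm ahead of it and the grasp point (between the pads) lies 155 mm ahead of it; z points along the fingers, y is the direction in which the jaws open and shut (so a half turn about z gives the same grasp; the last joint's range is limited). The gripper opens to 85 mm and grips with 20 to 120 N. Pads are 22 mm wide; open, the fingers measure 114 mm over their backs; the gripper's body (76 mm by 85 mm) begins 54 mm behind the grasp point. The pads swing forward as they close: fully open they stand 13 mm farther back than shut.
Start: joints at [63.919, 7.471, 85.268, -0, 87.261, -4.893], TCP at [216.837, 559.454, 404.692] pointing down, gripper open.
Joint ranges: [-169.43, 169.43], [-51.17, 129.36], [1.28, 143.12], [-76.62, 256.62], [0, 156.53], [-152.29, 152.29]. Speed limits (degrees/s): [136.94, 136.94, 159.86, 180, 180, 180].

## Interface

Orientations are given as [roll, pitch, yaw] about the fixed x, y, z axes, in that order (R = Rz(yaw) Ry(pitch) Rx(roll)).
In Python, from bench import * gives the robot as it stands.
- The arm moves only by the tool arm_command, never from a script. Its argument "plan" is a list of rows, each an object of numbers: "jaw": the closure, from 0 (fully open) to 1 (shut); "dx", "dy", "dz": the shift along the tool's x, y, z in mm; "wx", "wy", "wz": the turn, a rotation vector about the tool's x, y, z in rad. A call has 1 to 12 rows; each row is the pose to reach, as a shift and turn from the pose commanded when the call began, along the tool's axes at that moment; what a row does not reach only later rows make up. A row lasts 1/10 s, in which the tool goes at most 50 mm and 8.59 degrees, less where a joint would pass 70% of its speed; a pose out of reach is approached as far as the arm can. A call with a gripper value outside its range is refused whole. The fingers move at their own pace and stop on an object; "squeeze" is the grip in N (left out, the last holds). Time passes only in rows, so rows that repeat a pose let the fingers close. It gives the time, the measured TCP pose, the force and the opening at its end, in the units of the state.
- sense(): the state, without advancing time (a new reading comes with each control period).
- snapshot(name): name is "side" or "top" or "wrist"; returns a dict with "pixels" (480x640x3 uint8, red, green, blue), "fx", "fy", "cx", "cy" (pixels), "extrinsics" (4x4, takes a point from camera to world coordinates). Camera axes: x right, y up, looking along -z (the intrinsics and any distortion apply to the point x, -y, -z); pixel columns grow to the right and rows downward; lengths in mm; the calibration is good to about 2 mm. The wrist camera is an equidistant fisheye: a pixel r from the principal point sees the ray r / f radians off the axis. A picture is of the moment at which its call begins. There is no depth.
- hand_in(): hands the job in, once; it reports no verdict.
Trained networks look in the newest picture that a camera, given by its name, has taken for a name from the list of things; names that differ only in an ending like _2 or _b are one class to them, and where a whole thing is asked for, a point or a joint stands for the part that bears it (a point fixed in the world has none). Each returns a list of dicts, best first, with "score" (0 to 1); they miss things now and then, are a little off and sometimes report something else, mostly with a low value. They report only what shows in the picture. A call takes as long as a camera call. They do not tell look-alikes from the thing itself.
- recognise(camera, target): "box" ([left, top, width, height] in pixels, round what is visible of it).
- pinpoint(camera, target): "pixel" ([column, row] in pixels: a listed point, or the origin of a listed thing).
The state is a dict: "time": time; "joint_pos": joint angles; "qd": joint speeds; "joint_efforts": joint torques, N m; "tool_pos": TCP position; "tcp_rot": TCP orientation; "ft_force": force on the tool from outside, world axes, zero at the start; "wrist_torque": the same for the moment, N m; "finger_gap": finger opening in mm.
Only numpy, scipy, OpenCV 4.12 (cv2) and the standard library are available. Lean on these libraries where they do the work, as an engineer would, in place of code of your own. Each camera call takes 0.05 s, during which the arm holds its last target.

## Task

The brass block in the drilling jig still has to be gauged, so it must not run down the chute into the blue box of finished blocks. With the gripper open, press the jig's green release button down with one finger while the other finger bars the chute, and keep the button down until the block that the spring throws out rests trapped against that finger, wholly out of the nest and still wholly on the chute. Finish while the finger is still holding the block back there; do not pinch or lift the block, and leave everything else where it is.

Things in the scene. Friction and masses are not known exactly. Their poses are not given: they have to be found in the camera images.
- button_top (a point): Centre of the top of the release button, a green mushroom head 32 mm across, 9 mm high, beside the chute. It goes straight down (world -z) by 10 mm; the spring gives about 3 N at first, 6 N at the bottom. The point moves with it. From 6.5 mm down, the stop in front of the block is below the chute floor and the block flies out at once.
- release (a joint): Travel of the release button in m: 0 up, 0.010 fully down. It springs back up when let go, and the stop with it.
- chute: Polished slideway of the jig, fixed, sloping 20 degrees. Origin on the floor's centre line at the foot of the stop; x down the slope, y across towards the button, z square to the floor. Nest x -50 to 0 mm, open chute 0 to 135 mm, then the box. Rails: inner faces y +-22 mm, 4 mm thick, 12 mm high. Back wall, spring plunger and the opened drill leaf (tip 90 mm above the floor) lie above x -50 mm.
- trap_spot (a point): Point on the chute floor's centre line at chute x = 80 mm, straight across from the button, 64 mm horizontally from its axis. A finger end here bars the way. The button top is 18 mm higher than this point when up, 8 mm higher when fully pressed: with an upright hand, one finger pressing the button home, the other finger's end is 8 mm above the floor here.
- block_center (a point): Centre of the drilled block: brass, 50 mm along the chute x 40 across x 22 high, about 0.36 kg, two holes in its top. It starts in the nest, centre at chute x = -25 mm, between spring plunger and stop. Let go, it is thrown out at about 0.5 m/s and slides on down by itself, off the chute's end within half a second. Flat on the chute, this point is 11 mm above the floor.
- jig: The whole drilling jig, bolted down: grey, on a dark steel base, 375 mm long with the blue box (130 x 120 x 44 mm) at the foot of the chute. Origin at bench level under the trap spot; x is the level direction down the chute, y towards the button, z up.
- spare1: A finished brass block lying in the blue box; leave it.
- spare2: A second finished brass block in the blue box; leave it.
- gauge: Steel plug gauge standing by the jig, 22 mm thick, 92 mm tall; origin under its foot; leave it.
- driver: Screwdriver lying on the bench beyond the jig; leave it.
- oil: White oil bottle, 60 mm thick, 150 mm tall, standing to one side; leave it.
- jar: Jar, 68 mm thick, 85 mm tall, to one side; leave it.
- tin: Copper-coloured tin, 72 mm thick, 70 mm tall, to one side; leave it.
- brush: Brush lying on the bench; leave it.
Not all that is in view belongs to the job. Leave any black, orange or pink look-alike of the part that bears block_center alone.

How it is judged (in metres and radians):
On the way, in this order (a step that is already met when the one before it is completed fails the run):
1. a finger presses the release button while the block is still in the nest (value of joint release above 0.005 m and contact force between the fingers and release above 0.5 N and x of block_center in the frame of chute below 0.02 m).
2. with the button still held down by a finger, the block is stopped on the open chute by the other finger (contact force between the fingers and release above 0.5 N and contact force between the fingers and block above 0.1 N and x of block_center in the frame of chute between 0.0255 and 0.11 m), for 0.1 s.
At the end, for the whole second after the job is handed in: The block lies flat and still on the open chute, its centre between 25.5 and 110 mm down the slope from the stop (wholly out of the nest, wholly on the chute), held back by a finger that touches it with more than 0.1 N (contact force between the fingers and block above 0.1 N and x of block_center in the frame of chute between 0.0255 and 0.11 m and y of block_center in the frame of chute between -0.008 and 0.008 m and z of block_center in the frame of chute between 0.007 and 0.016 m and angle between the z axis of block and the z axis of chute, either way round below 0.12 rad and linear speed of block below 0.02 m/s); the arm keeps its last pose, push and grip.
It fails at once if the block is lifted off the chute by more than 12 mm (z of block_center in the frame of chute above 0.023 m).
It fails at once if the block slides off the end of the chute (x of block_center in the frame of chute above 0.135 m).
It fails at once if another thing (finished blocks, gauge, screwdriver, oil bottle, jar, tin, brush) is shifted by more than 20 mm (distance of any of spare1, spare2, gauge, driver, oil, jar, tin, brush from where it was at the start of the episode above 0.02 m).
It also fails if it takes over 32 s, if anything falls off the work surface, if the arm or the gripper's body presses on something with over 40 N, if the wrist force passes 120 N, or if a joint passes its speed limit or range.

## Working session

There is one attempt and no reset: what is moved stays moved. The work goes in short steps, Python scripts to look and compute and a tool call to move; the robot and the scene stay as the last step left them, time stands still between calls to the robot, and variables do not carry over. Pictures are saved under pics/ and viewed, and the job is handed in when it is done.

Besides the shell and the picture viewer there is one more tool, called after ">>>" by a JSON object that holds its "op" and its "data", one argument or row to a line. arm_command: Moves the arm, as the interface text tells. Its arguments: {"type":"object","properties":{"plan":{"type":"array"},"squeeze":{"type":"number"}},"required":["plan"]}

```bash
mkdir -p pics
cat > h.py <<'E'
from bench import *
import numpy as np, cv2
def shot(cam,fn):
    s=snapshot(cam); cv2.imwrite('pics/'+fn,cv2.cvtColor(np.asarray(s['pixels']),cv2.COLOR_RGB2BGR)); 
    np.savez('pics/'+fn+'.npz',**{k:s[k] for k in s}); return s
def ray(s,px):
    E=np.array(s['extrinsics']);u=(px[0]-s['cx'])/s['fx'];v=(px[1]-s['cy'])/s['fy']
    if s.get('fish'): 
        r=np.hypot(u,v); d=np.array([np.sin(r)*u/max(r,1e-9),-np.sin(r)*v/max(r,1e-9),-np.cos(r)])
    else: d=np.array([u,-v,-1.])
    d=E[:3,:3]@d; return E[:3,3],d/np.linalg.norm(d)
def proj(s,P):
    E=np.array(s['extrinsics']); p=E[:3,:3].T@(np.array(P)-E[:3,3]); x,y,z=p[0],-p[1],-p[2]
    if s.get('fish'):
        r=np.hypot(x,y);t=np.arctan2(r,z);return np.array([s['cx']+s['fx']*t*x/r,s['cy']+s['fy']*t*y/r])
    return np.array([s['cx']+s['fx']*x/z,s['cy']+s['fy']*y/z])
def tri(rays):
    A=0;b=0
    for o,d in rays:
        M=np.eye(3)-np.outer(d,d);A=A+M;b=b+M@o
    X=np.linalg.solve(A,b); return X,[np.linalg.norm((np.eye(3)-np.outer(d,d))@(X-o)) for o,d in rays]
E
python3 - <<'E'
from h import *
print(sense())
for c in ['side','top','wrist']:
    s=shot(c,c+'0.png'); print(c,{k:s[k] for k in s if k!='pixels'})
    for t in ['button_top','trap_spot','block_center','chute','jig','gauge']:
        print(t,[(np.round(d['pixel']),round(d['score'],2)) for d in pinpoint(c,t)[:4]])
E
```

```text
{'time': 0.0, 'joint_pos': array([ 6.39200758e+01,  7.51573415e+00,  8.53313420e+01,  5.46355835e-04,
        8.72636148e+01, -4.89268385e+00]), 'qd': array([-0.016951  , -0.02064047, -0.1360902 , -0.12268905, -0.01878651,
        0.03970938]), 'joint_efforts': array([-1.24177050e-04, -5.69394565e+01, -5.00547266e+01, -1.25049073e-04,
        1.50518690e-02,  1.56270465e-05]), 'tool_pos': array([216.71573596, 559.23164821, 403.61784377]), 'tcp_rot': array([-1.79889759e+02, -9.98449076e-03,  1.58812723e+02]), 'ft_force': array([-0.63693298,  0.46168307,  0.64031601]), 'wrist_torque': array([0.02992184, 0.0240204 , 0.01403853]), 'finger_gap': 85.10944815949946}
side {'fx': 518.1158388192132, 'fy': 518.1158388192132, 'cx': 327.0438044531923, 'cy': 231.48436497280025, 'extrinsics': array([[-8.91378069e-01,  3.45263638e-01, -2.93663341e-01,
         2.20577199e+02],
       [-4.53181323e-01, -6.90987787e-01,  5.63171880e-01,
         6.27870139e+02],
       [-8.47500963e-03,  6.35081805e-01,  7.72398392e-01,
         9.73655869e+02],
       [ 0.00000000e+00,  0.00000000e+00,  0.00000000e+0
[... 1098 characters left out ...]
.]), 0.97), (array([318., 198.]), 0.58)]
jig [(array([313., 247.]), 0.77), (array([321., 268.]), 0.55)]
gauge [(array([370., 292.]), 0.41)]
wrist {'fx': 371.64829954431775, 'fy': 371.64829954431775, 'cx': 319.0754128611243, 'cy': 243.68201930873215, 'extrinsics': array([[ 3.61771505e-01, -8.99871295e-01, -2.43624773e-01,
         1.55679361e+02],
       [ 9.32266658e-01,  3.49342386e-01,  9.40147664e-02,
         5.83776637e+02],
       [ 5.07269732e-04, -2.61135116e-01,  9.65302126e-01,
         3.72387908e+02],
       [ 0.00000000e+00,  0.00000000e+00,  0.00000000e+00,
         1.00000000e+00]])}
button_top []
trap_spot []
block_center [(array([  7., 426.]), 0.61)]
chute []
jig []
gauge []
```

View pics/side0.png

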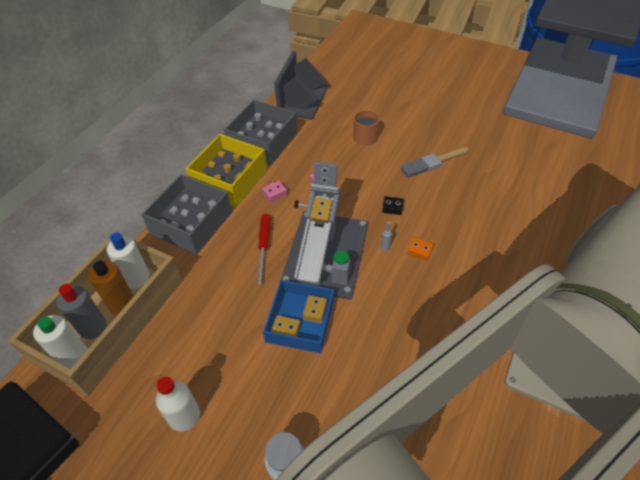

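View pics/top0.png

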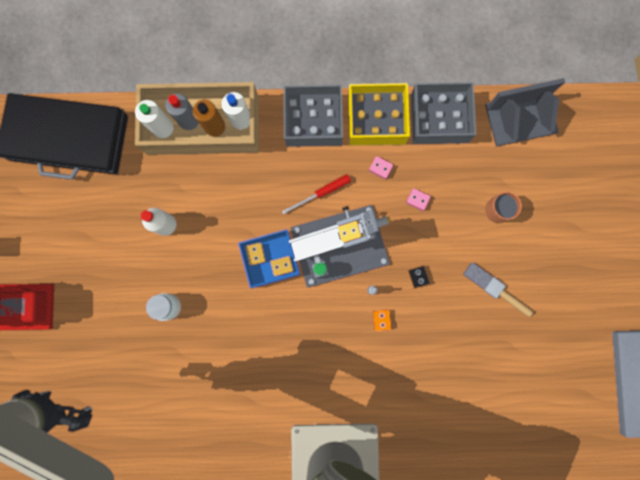

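Run:
```python
import cv2
a=cv2.imread('pics/side0.png')[160:340,240:440];cv2.imwrite('pics/sidec.png',cv2.resize(a,None,fx=3.3,fy=3.3,interpolation=cv2.INTER_CUBIC))
a=cv2.imread('pics/top0.png')[180:330,240:440];cv2.imwrite('pics/topc.png',cv2.resize(a,None,fx=4,fy=4,interpolation=cv2.INTER_CUBIC))
```

```text
(no output)
```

View pics/sidec.png

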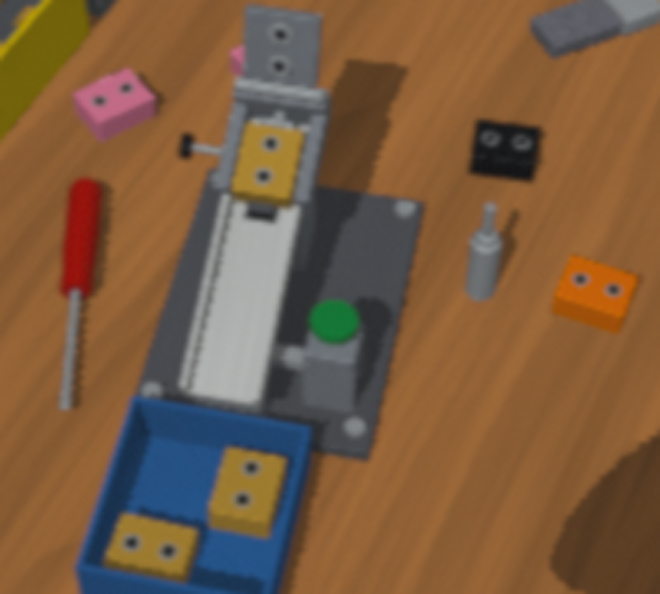

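View pics/topc.png

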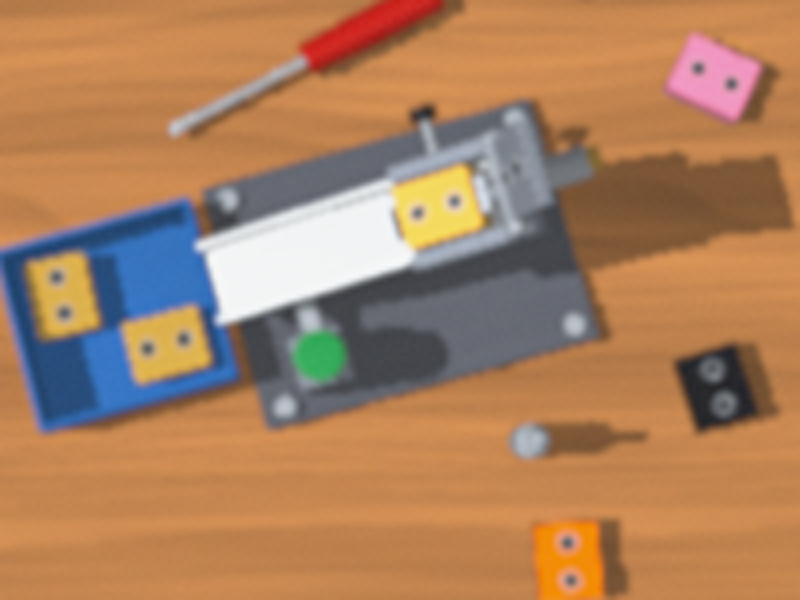

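The block to free is the brass one in the nest, at side (321,208) and top (349,232). Its look-alikes are:
- Pink: side (273,190), top (379,168) and (418,199)
- Black: side (393,206)
- Orange: side (420,247)
- The two spares in the blue box: side (315,307) and (286,325)

The crops confirm the choice: it is brass, in the nest and behind the stop. The green button is at side (341,257), top (320,269).

```bash
cat > fit.py <<'E'
from h import *
from scipy.optimize import least_squares
c,s_=np.cos(np.radians(20)),np.sin(np.radians(20))
def chute(p,X):  # chute mm -> world
    x,y,h,yaw=p; X=np.array(X,float); d=X[0]-80
    j=np.array([d*c+X[2]*s_, X[1], h-d*s_+X[2]*c])
    return jigw(p,j)
def jigw(p,j):
    x,y,h,yaw=p;C,S=np.cos(yaw),np.sin(yaw)
    return np.array([x+C*j[0]-S*j[1],y+S*j[0]+C*j[1],j[2]])
def load(f,fish=False):
    z=dict(np.load('pics/'+f+'.npz'));z={k:(v if v.ndim else float(v)) for k,v in z.items()};z['fish']=fish;return z
def green(z,roi):
    im=cv2.cvtColor(z['pixels'],cv2.COLOR_RGB2HSV);m=cv2.inRange(im,(45,120,50),(80,255,255));k=np.zeros_like(m);a,b,w,h=roi;k[b:b+h,a:a+w]=1;m*=k
    M=cv2.moments(m,True);return np.array([M['m10']/M['m00'],M['m01']/M['m00']]),M['m00']
E
python3 - <<'E'
from fit import *
S=load('side0.png');T=load('top0.png')
gs=green(S,(320,240,40,35))[0];gt=green(T,(300,250,40,40))[0];print(gs,gt)
X,e=tri([ray(S,gs),ray(T,gt)]);print('button tri',X,e)
sc=lambda u,v:np.array([u/3.3+240,v/3.3+160]);tc=lambda u,v:np.array([u/4+240,v/4+180])
obs=[(S,(-25,0,22),sc(266.5,160)),(T,(-25,0,22),tc(435.5,206.5)),(T,(135,-24,12),tc(198,243)),(T,(135,24,12),tc(221,323)),(S,(135,-24,12),sc(181,388)),(S,(135,24,12),sc(263,404))]
def r(p):
    o=[proj(z,chute(p,X))-q for z,X,q in obs]
    b=jigw(p,(0,64,p[2]+16)); o+= [proj(S,b)-gs,proj(T,b)-gt]
    return np.concatenate(o)
f=least_squares(r,[X[0],X[1],X[2]-18,np.radians(105)]);print(f.x[:3],np.degrees(f.x[3]));print(np.round(f.fun.reshape(-1,2),1))
print('button',jigw(f.x,(0,64,f.x[2]+18)))
np.save('p0.npy',f.x)
for n,(z,o,fx) in {'side':(S,(240,160),3.3),'top':(T,(240,180),4)}.items():
    im=cv2.imread(f'pics/{n}c.png')
    for y in(-22,22):
        for zz in (0,12):
            a,b=[tuple(int(v) for v in (proj(z,chute(f.x,(x,y,zz)))-o)*fx) for x in(-50,135)];cv2.line(im,a,b,(0,0,255),1)
    q=(proj(z,jigw(f.x,(0,64,f.x[2]+18)))-o)*fx;cv2.circle(im,tuple(int(v) for v in q),3,(255,0,255),-1)
    q=(proj(z,chute(f.x,(80,0,0)))-o)*fx;cv2.circle(im,tuple(int(v) for v in q),3,(255,0,255),-1)
    cv2.imwrite(f'pics/{n}o.png',im)
E
```

```text
[340.80769231 256.84615385] [319.65765766 268.45945946]
button tri [500.68451608  27.38894112  82.46361947] [np.float64(0.5470347022633025), np.float64(0.5470347022631757)]
[562.15404323  42.77785743  64.2156387 ] 105.24694902550452
[[ 0.1  0.5]
 [-0.1 -0.3]
 [-0.1  1.1]
 [-0.6 -0.8]
 [ 1.1  0.1]
 [-1.8 -1. ]
 [ 0.7  0.2]
 [ 0.5 -0.1]]
button [500.40675819  25.9471477   82.2156387 ]
```

View pics/sideo.png

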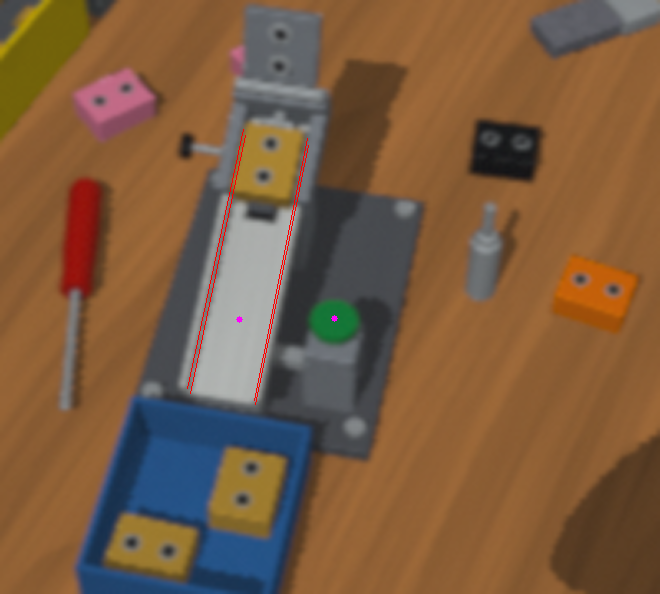

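View pics/topo.png

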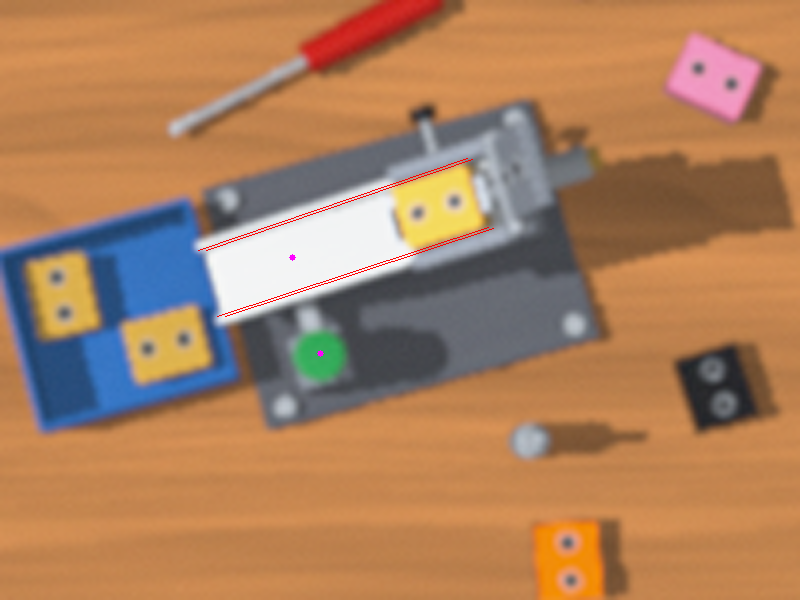

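```bash
cat > mv.py <<'E'
import numpy as np
from scipy.spatial.transform import Rotation as R
def rel(p0,e0,p1,e1):
    A=R.from_euler('xyz',e0,degrees=True);B=R.from_euler('xyz',e1,degrees=True)
    return np.round(A.inv().apply(np.array(p1)-p0),2),np.round((A.inv()*B).as_rotvec(),4)
E
python3 - <<'E'
from fit import *;from mv import *
p=np.load('p0.npy');t=jigw(p,(0,32,330));print(t)
print(rel([216.837,559.454,404.692],[180,0,158.812],t,[180,0,105.25]))
E
```

```text
[531.28040071  34.36250257 330.        ]
(array([-482.97, -375.95,   74.69]), array([-0.    , -0.    ,  0.9348]))
```

>>> {"op": "arm_command", "data": {
  "plan": [
    {"dx": -40,"dy": -31,"dz": 0,"wz": 0.1,"jaw": 0.42},
    {"dx": -80,"dy": -62,"dz": 0,"wz": 0.2,"jaw": 0.42},
    {"dx": -120,"dy": -93,"dz": 0,"wz": 0.3,"jaw": 0.42},
    {"dx": -160,"dy": -124,"dz": 0,"wz": 0.4,"jaw": 0.42},
    {"dx": -200,"dy": -155,"dz": 0,"wz": 0.5,"jaw": 0.42},
    {"dx": -240,"dy": -186,"dz": 0,"wz": 0.6,"jaw": 0.42},
    {"dx": -280,"dy": -217,"dz": 0,"wz": 0.7,"jaw": 0.42},
    {"dx": -320,"dy": -248,"dz": 0,"wz": 0.8,"jaw": 0.42},
    {"dx": -360,"dy": -279,"dz": 0,"wz": 0.9,"jaw": 0.42},
    {"dx": -400,"dy": -310,"dz": 0,"wz": 0.9348,"jaw": 0.42},
    {"dx": -440,"dy": -341,"dz": 0,"wz": 0.9348,"jaw": 0.42},
    {"dx": -470,"dy": -366,"dz": 40,"wz": 0.9348,"jaw": 0.42}
  ]
}}

```text
invalid input
```

>>> {"op": "arm_command", "data": {
  "plan": [
    {"jaw": 0.42,"dx": -40,"dy": -31,"dz": 0,"wx": 0,"wy": 0,"wz": 0.1}
  ],
  "squeeze": 20
}}

```text
time: 1.15
tool_pos: [240.7, 518.8, 403.8]
tcp_rot: [-180.0, -0.1, 153.3]
ft_force: [1.4, -1.0, 0.1]
finger_gap: 73.3
```

Run:
```python
from fit import *;from mv import *
p=np.load('p0.npy');t=jigw(p,(0,32,330))
a=np.array([216.837,559.454,404.692])+R.from_euler('xyz',[180,0,158.812],degrees=True).apply([-39.52,-30.63,0]);print(a)
print(rel(a,[180,0,153.082],t,[180,0,105.25]))
```

```text
[242.61484964 516.61091692 404.692     ]
(array([-475.71, -299.32,   74.69]), array([ 0.    , -0.    ,  0.8348]))
```

>>> {"op": "arm_command", "data": {
  "plan": [
    {"jaw": 0.42,"dx": -40,"dy": -25,"dz": 0,"wx": 0,"wy": 0,"wz": 0.1},
    {"jaw": 0.42,"dx": -80,"dy": -50,"dz": 0,"wx": 0,"wy": 0,"wz": 0.2},
    {"jaw": 0.42,"dx": -120,"dy": -75,"dz": 0,"wx": 0,"wy": 0,"wz": 0.3},
    {"jaw": 0.42,"dx": -160,"dy": -100,"dz": 0,"wx": 0,"wy": 0,"wz": 0.4},
    {"jaw": 0.42,"dx": -200,"dy": -125,"dz": 0,"wx": 0,"wy": 0,"wz": 0.5},
    {"jaw": 0.42,"dx": -240,"dy": -150,"dz": 0,"wx": 0,"wy": 0,"wz": 0.6},
    {"jaw": 0.42,"dx": -280,"dy": -175,"dz": 0,"wx": 0,"wy": 0,"wz": 0.7},
    {"jaw": 0.42,"dx": -320,"dy": -200,"dz": 10,"wx": 0,"wy": 0,"wz": 0.8},
    {"jaw": 0.42,"dx": -360,"dy": -225,"dz": 20,"wx": 0,"wy": 0,"wz": 0.8348},
    {"jaw": 0.42,"dx": -400,"dy": -250,"dz": 35,"wx": 0,"wy": 0,"wz": 0.8348},
    {"jaw": 0.42,"dx": -440,"dy": -276,"dz": 55,"wx": 0,"wy": 0,"wz": 0.8348},
    {"jaw": 0.42,"dx": -475.7,"dy": -299.3,"dz": 74.7,"wx": 0,"wy": 0,"wz": 0.8348}
  ],
  "squeeze": 20
}}

```text
time: 2.35
tool_pos: [532.2, 32.3, 330.0]
tcp_rot: [179.9, 0.0, 105.2]
ft_force: [1.0, 0.8, -0.7]
finger_gap: 49.7
```

Run:
```python
from h import *
s=shot('wrist','w1.png');print(s['extrinsics']);print(sense()['tool_pos'],sense()['tcp_rot'])
shot('side','side1.png');shot('top','top1.png')
a=cv2.imread('pics/side1.png')[110:350,210:450];cv2.imwrite('pics/side1c.png',cv2.resize(a,None,fx=2.5,fy=2.5,interpolation=cv2.INTER_CUBIC))
for t in ['button_top','trap_spot','block_center']:print(t,pinpoint('wrist',t)[:2])
```

```text
[[ 9.64983438e-01 -2.52733693e-01 -7.02327877e-02  5.15280800e+02]
 [ 2.62304578e-01  9.31575705e-01  2.51720109e-01  9.65139569e+01]
 [ 1.80900583e-03 -2.61328118e-01  9.65248332e-01  2.97625692e+02]
 [ 0.00000000e+00  0.00000000e+00  0.00000000e+00  1.00000000e+00]]
[533.09887541  27.49433537 325.64434511] [-1.79832313e+02  1.50029611e-01  1.05075270e+02]
button_top [{'pixel': [366.0, 368.5], 'score': 0.58}, {'pixel': [266.6, 249.6], 'score': 0.57}]
trap_spot [{'pixel': [366.9, 242.9], 'score': 0.93}]
block_center [{'pixel': [117.8, 338.6], 'score': 0.8}, {'pixel': [482.7, 427.7], 'score': 0.61}]
```

View pics/w1.png

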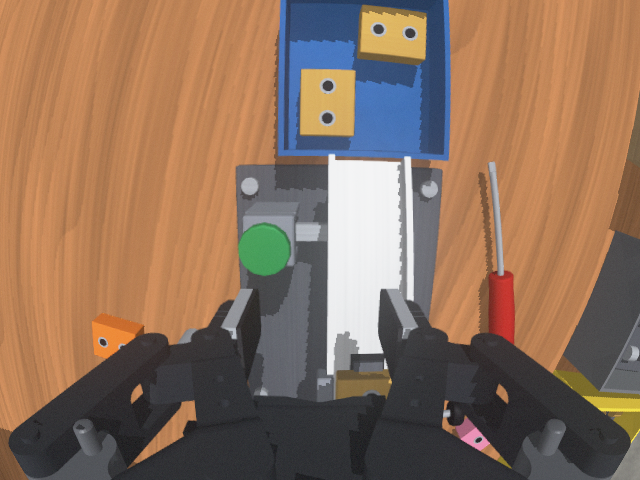

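View pics/side1c.png

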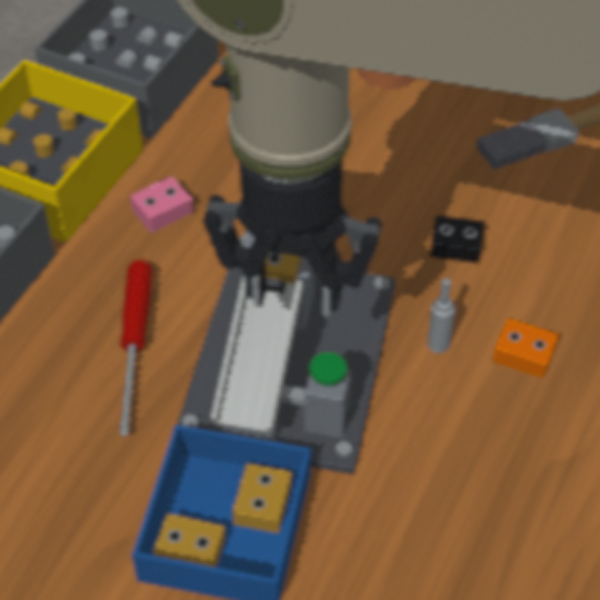

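Run:
```python
from fit import *
from scipy.spatial.transform import Rotation as R
s=sense();print(s['tool_pos'],s['tcp_rot'],s['finger_gap'])
W=load('w1.png',True);S=load('side0.png');T=load('top0.png');S1=load('side1.png');T1=load('top1.png')
gw=green(W,(230,210,70,75));print(gw)
gw=gw[0];gs=green(S,(320,240,40,35))[0];gt=green(T,(300,250,40,40))[0]
X,e=tri([ray(W,gw),ray(S,gs),ray(T,gt)]);print(X,e)
sc=lambda u,v:np.array([u/3.3+240,v/3.3+160]);tc=lambda u,v:np.array([u/4+240,v/4+180])
obs=[(S,(-25,0,22),sc(266.5,160)),(T,(-25,0,22),tc(435.5,206.5)),(W,(135,24,12),(331.5,155)),(W,(135,-24,12),(407,157.5)),(W,(20,26,12),(329,348))]
def r(p):
    o=[proj(z,chute(p,X))-q for z,X,q in obs]
    b=jigw(p,(0,64,p[2]+15)); o+= [proj(S,b)-gs,proj(T,b)-gt,proj(W,b)-gw]
    w=np.ones((len(o),1));w[4]=0;return (np.array(o)*w).ravel()
f=least_squares(r,np.load('p0.npy'));print(f.x[:3],np.degrees(f.x[3]));print(np.round(f.fun.reshape(-1,2),1))
print('button',jigw(f.x,(0,64,f.x[2]+18)))
np.save('p1.npy',f.x)
im=cv2.imread('pics/w1.png')
def ln(P,Q,col):
    pts=np.array([proj(W,np.array(P)+(np.array(Q)-P)*t) for t in np.linspace(0,1,20)]).astype(int);cv2.polylines(im,[pts],False,col,1)
for y in (-26,-22,22,26):
    ln(chute(f.x,(0,y,12)),chute(f.x,(135,y,12)),(0,0,255))
for q in (jigw(f.x,(0,64,f.x[2]+18)),chute(f.x,(80,0,0))): cv2.circle(im,tuple(int(v) for v in proj(W,q)),3,(255,0,255),-1)
RR=R.from_euler('xyz',s['tcp_rot'],degrees=True)
for y in (-25,25):
    for x in (-11,11):
        q=proj(W,s['tool_pos']+RR.apply([x,y,167]));cv2.circle(im,tuple(int(v) for v in q),3,(255,255,0),-1)
cv2.imwrite('pics/w1o.png',im)
```

```text
[531.21479253  35.01374551 330.57341851] [ 1.79961811e+02 -1.34504743e-02  1.05272117e+02] 49.517892490305435
(array([263.94009662, 249.20531401]), 2070.0)
[500.24416939  27.87722994  82.99930001] [np.float64(0.8561735049104271), np.float64(0.7749380339815867), np.float64(0.6940691263731794)]
[561.95697394  44.81895679  69.92858977] 104.30669642018488
[[ 0.4 -0.4]
 [-0.7  0.1]
 [ 0.2 -0.1]
 [-0.4  0.1]
 [-0.  -0. ]
 [ 0.2  0. ]
 [-0.7  0. ]
 [ 0.3  0.2]]
button [499.9418151   29.00377188  87.92858977]
```

View pics/w1o.png

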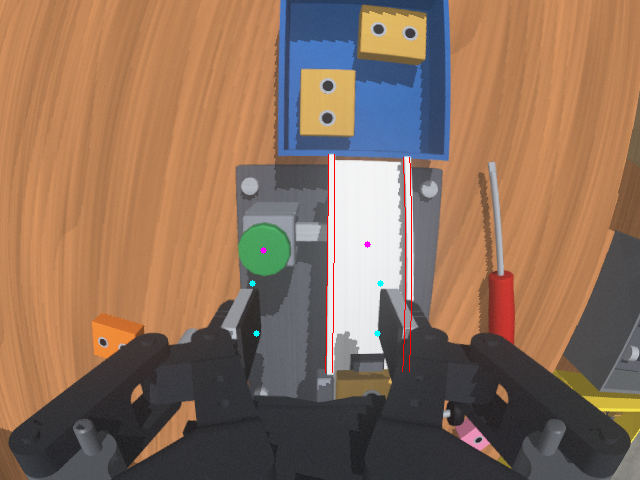

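```bash
cat > fit2.py <<'E'
from fit import *
from scipy.spatial.transform import Rotation as R
W=load('w2.png',True);S=load('side0.png');T=load('top0.png')
E
python3 - <<'E'
from h import *
s=shot('wrist','w2.png');print(s['extrinsics']);t=sense();print(t['tool_pos'],t['tcp_rot'],t['ft_force'])
from fit2 import *
im=W['pixels']
a=im[130:400,210:450][:,:,::-1];cv2.imwrite('pics/w2c.png',cv2.resize(a,None,fx=2.5,fy=2.2,interpolation=cv2.INTER_CUBIC))
print(green(W,(230,210,70,75)))
E
```

```text
[[ 9.64786716e-01 -2.53729946e-01 -6.93376299e-02  5.14260401e+02]
 [ 2.63032108e-01  9.31497525e-01  2.51249819e-01  9.91796417e+01]
 [ 8.38227669e-04 -2.60640510e-01  9.65435561e-01  2.98285869e+02]
 [ 0.00000000e+00  0.00000000e+00  0.00000000e+00  1.00000000e+00]]
[531.23189743  35.36298055 330.9417837 ] [1.79920358e+02 4.38813223e-03 1.05318347e+02] [ 0.51959309  0.17802497 -0.47856155]
(array([264.96393762, 253.50243665]), 2052.0)
```

View pics/w2c.png

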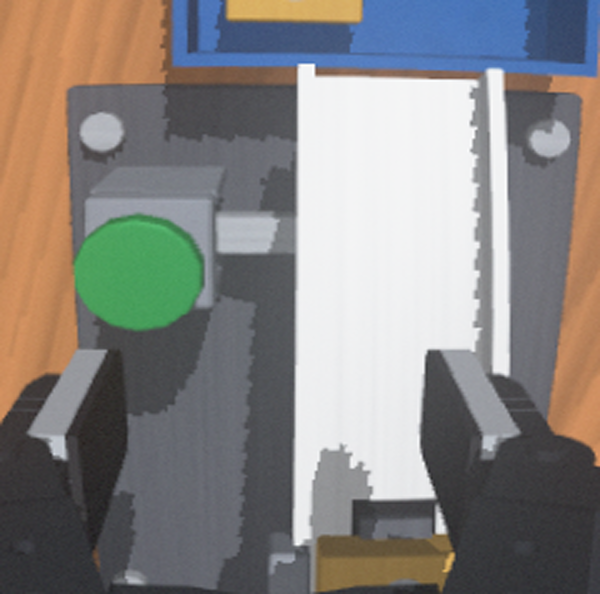

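```bash
cat > f3.py <<'E'
from fit2 import *
pos=np.array([531.23,35.36,330.94]);RR=R.from_euler('xyz',[179.92,0,105.32],degrees=True)
sc=lambda u,v:np.array([u/3.3+240,v/3.3+160]);tc=lambda u,v:np.array([u/4+240,v/4+180]);wc=lambda u,v:np.array([u/2.5+210,v/2.2+130])
gw=green(W,(230,210,70,75))[0];gs=green(S,(320,240,40,35))[0];gt=green(T,(300,250,40,40))[0]
X,e=tri([ray(W,gw),ray(S,gs),ray(T,gt)]);print('tri',X,e)
obs=[(S,(-25,0,22),sc(266.5,160)),(T,(-25,0,22),tc(435.5,206.5)),(W,(135,24,12),wc(306,66)),(W,(135,-24,12),wc(495,70)),(W,(135,-22,0),wc(478,79))]
def r(p):
    o=[proj(z,chute(p,X))-q for z,X,q in obs]
    b=jigw(p,(0,64,p[2]+15)); o+= [proj(S,b)-gs,proj(T,b)-gt,proj(W,b)-gw]
    w=np.ones((len(o),1));return (np.array(o)*w).ravel()
f=least_squares(r,np.load('p0.npy'));print(f.x[:3],np.degrees(f.x[3]));print(np.round(f.fun.reshape(-1,2),1))
print('button',jigw(f.x,(0,64,f.x[2]+18)))
np.save('p2.npy',f.x)
im=W['pixels'][:,:,::-1].copy()
def ln(P,Q,col):
    pts=np.array([proj(W,np.array(P)+(np.array(Q)-P)*t) for t in np.linspace(0,1,20)]).astype(int);cv2.polylines(im,[pts],False,col,1)
for y in (-26,-22,22,26): ln(chute(f.x,(0,y,12)),chute(f.x,(135,y,12)),(0,0,255))
for q in (jigw(f.x,(0,64,f.x[2]+18)),chute(f.x,(80,0,0))): cv2.circle(im,tuple(int(v) for v in proj(W,q)),3,(255,0,255),-1)
cv2.imwrite('pics/w2o.png',im)
# tips in tool frame
for n,px in {'L in':wc(107,350),'L out':wc(80,350),'R in':wc(427,350),'R out':wc(454,350)}.items():
    o,d=ray(W,px);o=RR.inv().apply(o-pos);d=RR.inv().apply(d)
    t=(11-o[0])/d[0];print(n,'x=11 plane',o+t*d)
    for z in (160,165,170,173): t=(z-o[2])/d[2];print('   z',z,(o+t*d)[:2])
E
python3 f3.py
```

```text
tri [500.23124155  27.88917851  82.97711905] [np.float64(0.8985658003385194), np.float64(0.7898070278726737), np.float64(0.7035455822374201)]
[562.06489057  45.28059173  70.99456631] 104.37971617587938
[[ 0.2 -0.7]
 [-0.9 -0. ]
 [ 0.4 -0.9]
 [-0.4 -0.1]
 [-0.6  1. ]
 [ 0.1 -0.2]
 [-0.9 -0. ]
 [ 0.4  0.3]]
button [500.06993752  29.38638538  88.99456631]
L in x=11 plane [ 11.         -25.91282941 167.68910503]
   z 160 [ 14.13381576 -24.41170434]
   z 165 [ 12.09598707 -25.38784205]
   z 170 [ 10.05815839 -26.36397975]
   z 173 [  8.83546118 -26.94966237]
L out x=11 plane [ 11.         -30.26843479 167.51874857]
   z 160 [ 14.06825515 -28.55588615]
   z 165 [ 12.02785233 -29.69473833]
   z 170 [  9.98744952 -30.83359051]
   z 173 [  8.76320783 -31.51690182]
R in x=11 plane [ 11.          24.67519944 167.63357995]
   z 160 [14.11246546 23.30514607]
   z 165 [12.07379849 24.20253195]
   z 170 [10.03513152 25.09991782]
   z 173 [ 8.81193134 25.63834935]
R out x=11 plane [ 11.          29.0065196  167.45423632]
   z 160 [14.04338475 27.42735792]
   z 165 [12.00200545 28.48659566]
   z 170 [ 9.96062614 29.54583339]
   z 173 [ 8.73579855 30.18137603]
```

View pics/w2o.png

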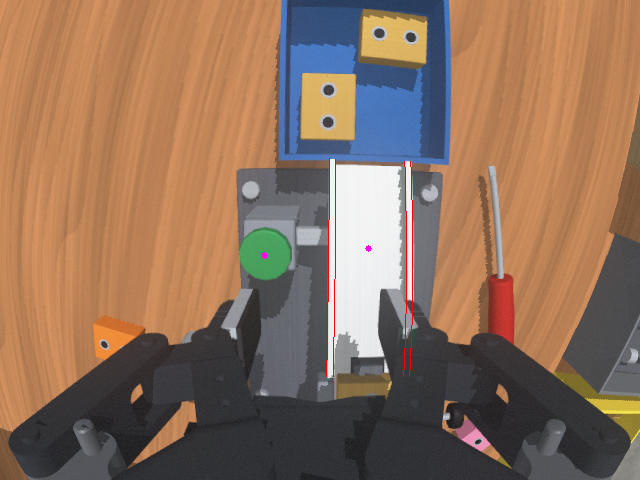

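>>> {"op": "arm_command", "data": {
  "plan": [
    {"jaw": 0.31,"dx": 1.2,"dy": 0.2,"dz": 15,"wx": 0,"wy": 0,"wz": 0.01},
    {"jaw": 0.31,"dx": 1.2,"dy": 0.2,"dz": 35,"wx": 0,"wy": 0,"wz": 0.01},
    {"jaw": 0.31,"dx": 1.2,"dy": 0.2,"dz": 50,"wx": 0,"wy": 0,"wz": 0.01},
    {"jaw": 0.31,"dx": 1.2,"dy": 0.2,"dz": 58,"wx": 0,"wy": 0,"wz": 0.01},
    {"jaw": 0.31,"dx": 1.2,"dy": 0.2,"dz": 62,"wx": 0,"wy": 0,"wz": 0.01},
    {"jaw": 0.31,"dx": 1.2,"dy": 0.2,"dz": 64,"wx": 0,"wy": 0,"wz": 0.01},
    {"jaw": 0.31,"dx": 1.2,"dy": 0.2,"dz": 64,"wx": 0,"wy": 0,"wz": 0.01},
    {"jaw": 0.31,"dx": 1.2,"dy": 0.2,"dz": 64,"wx": 0,"wy": 0,"wz": 0.01}
  ],
  "squeeze": 20
}}

```text
time: 3.5
tool_pos: [531.5, 35.6, 266.7]
tcp_rot: [179.9, 0.0, 104.7]
ft_force: [0.4, -0.3, -0.5]
finger_gap: 58.6
```

Run:
```python
from h import *
s=shot('wrist','w3.png');t=sense();print(t['tool_pos'],t['tcp_rot'],t['ft_force'],t['finger_gap'])
S=shot('side','side3.png');T=shot('top','top3.png')
t=sense();print(t['time'],t['tool_pos'],t['tcp_rot'],t['ft_force'])
a=cv2.imread('pics/side3.png')[190:310,270:390];cv2.imwrite('pics/side3c.png',cv2.resize(a,None,fx=5,fy=5,interpolation=cv2.INTER_CUBIC))
a=cv2.imread('pics/w3.png')[150:400,190:460];cv2.imwrite('pics/w3c.png',cv2.resize(a,None,fx=2.9,fy=2.4,interpolation=cv2.INTER_CUBIC))
```

```text
[531.5281819   35.52878043 266.77253328] [1.79927721e+02 2.03452865e-02 1.04672010e+02] [ 0.07453713 -0.08658122  0.23199641] 58.87146936725974
3.65 [531.43396046  35.54854495 266.60209302] [1.79942407e+02 1.56000056e-02 1.04673928e+02] [ 1.07673529 -0.05606773  0.46465705]
```

View pics/w3c.png

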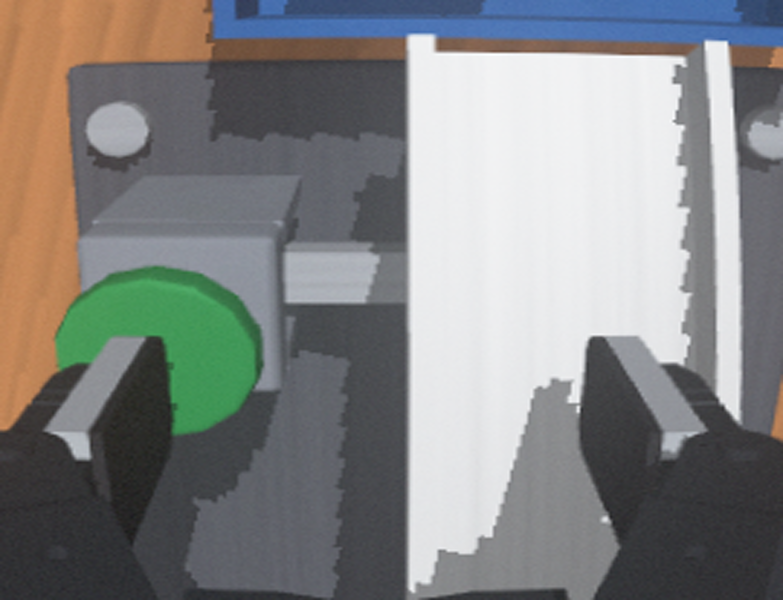

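View pics/side3c.png

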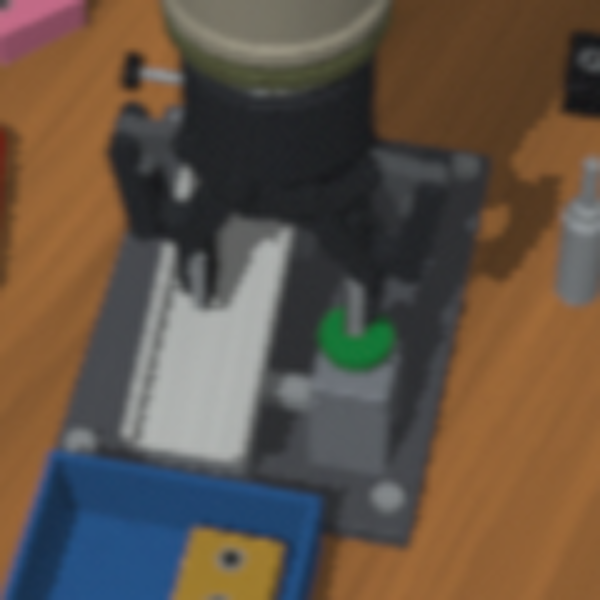

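Run:
```python
from fit import *
from scipy.spatial.transform import Rotation as R
W=load('w3.png',True);pos=np.array([531.5,35.54,266.7]);RR=R.from_euler('xyz',[179.93,.02,104.67],degrees=True)
wc=lambda u,v:np.array([u/2.9+190,v/2.4+150])
im=cv2.cvtColor(W['pixels'],cv2.COLOR_RGB2HSV);m=cv2.inRange(im,(45,120,50),(80,255,255))
c_,_=cv2.findContours(m[200:360,190:290].copy(),cv2.RETR_EXTERNAL,cv2.CHAIN_APPROX_NONE);
h=cv2.convexHull(np.vstack(c_));print(h.reshape(-1,2).min(0)+[190,200],h.reshape(-1,2).max(0)+[190,200])
def tf(px,z):
    o,d=ray(W,px);o=RR.inv().apply(o-pos);d=RR.inv().apply(d);return o+(pos[2]-z-o[2])/d[2]*d
for z in (83,86,89):
    print(z,'btn ctr',tf(wc(159,350),z)[:2],'left',tf(wc(57,350),z)[:2],'right',tf(wc(262,350),z)[:2],'bot',tf(wc(170,436),z)[:2],'top',tf(wc(150,271),z)[:2])
for n,px in {'Lin':(150,340),'Lout':(112,340),'Rin':(590,338),'Rout':(630,338)}.items():
    o,d=ray(W,wc(*px));o=RR.inv().apply(o-pos);d=RR.inv().apply(d);print(n,o+(11-o[0])/d[0]*d)
# rails at ~x=80 chute: rail tops z=h+12/cos-ish (row where finger)
for z in (76,): print('rails at z',z,[tf(wc(*q),z)[:2] for q in((408,300),(712,300))])
for y in (80,): print('railtops end z', [tf(wc(*q),65+12-19)[:2] for q in((420,36),(717,42))])
```

```text
[210 261] [278 330]
83 btn ctr [  1.27727441 -32.7338613 ] left [  0.87113522 -49.32185168] right [  1.51946646 -16.64767629] bot [-17.01546322 -32.32890271] top [ 16.81204285 -33.10190907]
86 btn ctr [  2.56711411 -32.07475683] left [  2.1690222  -48.33407138] right [  2.80450734 -16.30730484] bot [-15.36316968 -31.67782213] top [ 17.79407534 -32.43551207]
89 btn ctr [  3.85695381 -31.41565236] left [  3.46690918 -47.34629107] right [  4.08954823 -15.96693339] bot [-13.71087615 -31.02674154] top [ 18.77610784 -31.76911507]
Lin [ 11.         -29.78952655 165.17279025]
Lout [ 11.         -35.05650492 164.91125959]
Rin [ 11.          29.8021594  166.03392464]
Rout [ 11.          35.36193963 165.76070094]
rails at z 76 [array([8.87278854, 5.78758639]), array([ 8.34690765, 55.10948781])]
railtops end z [array([57.17904573,  7.97759581]), array([57.21311883, 58.22723412])]
```

>>> {"op": "arm_command", "data": {
  "plan": [
    {"jaw": 0.31,"dx": 1,"dy": 0,"dz": 5,"wx": 0,"wy": 0,"wz": 0},
    {"jaw": 0.31,"dx": 2,"dy": 0,"dz": 9,"wx": 0,"wy": 0,"wz": 0},
    {"jaw": 0.31,"dx": 2,"dy": 0,"dz": 12,"wx": 0,"wy": 0,"wz": 0},
    {"jaw": 0.31,"dx": 2,"dy": 0,"dz": 12,"wx": 0,"wy": 0,"wz": 0},
    {"jaw": 0.31,"dx": 2,"dy": 0,"dz": 12,"wx": 0,"wy": 0,"wz": 0}
  ],
  "squeeze": 20
}}

```text
time: 4.15
tool_pos: [530.8, 37.7, 254.2]
tcp_rot: [180.0, -0.0, 104.7]
ft_force: [1.5, -1.0, 4.6]
finger_gap: 59.0
```

>>> {"op": "arm_command", "data": {
  "plan": [
    {"jaw": 0.31,"dx": 0,"dy": 0,"dz": 1,"wx": 0,"wy": 0,"wz": 0},
    {"jaw": 0.31,"dx": 0,"dy": 0,"dz": 1,"wx": 0,"wy": 0,"wz": 0},
    {"jaw": 0.31,"dx": 0,"dy": 0,"dz": 1,"wx": 0,"wy": 0,"wz": 0}
  ],
  "squeeze": 20
}}

```text
time: 4.45
tool_pos: [530.8, 37.7, 253.4]
tcp_rot: [180.0, -0.0, 104.7]
ft_force: [0.7, 0.9, 4.4]
finger_gap: 59.1
```

>>> {"op": "arm_command", "data": {
  "plan": [
    {"jaw": 0.31,"dx": 0,"dy": 0,"dz": 1,"wx": 0,"wy": 0,"wz": 0},
    {"jaw": 0.31,"dx": 0,"dy": 0,"dz": 1,"wx": 0,"wy": 0,"wz": 0},
    {"jaw": 0.31,"dx": 0,"dy": 0,"dz": 1,"wx": 0,"wy": 0,"wz": 0}
  ],
  "squeeze": 20
}}

```text
time: 4.75
tool_pos: [530.8, 37.7, 252.4]
tcp_rot: [180.0, -0.0, 104.7]
ft_force: [0.7, 0.6, 5.8]
finger_gap: 59.0
```

>>> {"op": "arm_command", "data": {
  "plan": [
    {"jaw": 0.31,"dx": 0,"dy": 0,"dz": 1,"wx": 0,"wy": 0,"wz": 0},
    {"jaw": 0.31,"dx": 0,"dy": 0,"dz": 1,"wx": 0,"wy": 0,"wz": 0},
    {"jaw": 0.31,"dx": 0,"dy": 0,"dz": 1,"wx": 0,"wy": 0,"wz": 0}
  ],
  "squeeze": 20
}}

```text
time: 5.05
tool_pos: [530.8, 37.7, 251.5]
tcp_rot: [180.0, -0.0, 104.7]
ft_force: [0.2, 0.7, 5.9]
finger_gap: 58.7
```

Run:
```python
from h import *
s=shot('wrist','w4.png');t=sense();print(t['tool_pos'],t['ft_force'],t['wrist_torque'],t['finger_gap'])
shot('side','side4.png');t=sense();print(t['ft_force'],t['wrist_torque'])
a=cv2.imread('pics/side4.png')[190:310,270:390];cv2.imwrite('pics/side4c.png',cv2.resize(a,None,fx=5,fy=5,interpolation=cv2.INTER_CUBIC))
a=cv2.imread('pics/w4.png')[150:400,190:460];cv2.imwrite('pics/w4c.png',cv2.resize(a,None,fx=2.9,fy=2.4,interpolation=cv2.INTER_CUBIC))
```

```text
[530.78966491  37.66576216 251.46384729] [0.36170266 0.16240936 5.53067031] [-0.04449465  0.11282079  0.11259922] 58.93017126472386
[ 0.1586567  -0.67742133  5.19028106] [-0.08314791  0.10995187  0.14303386]
```

View pics/w4c.png

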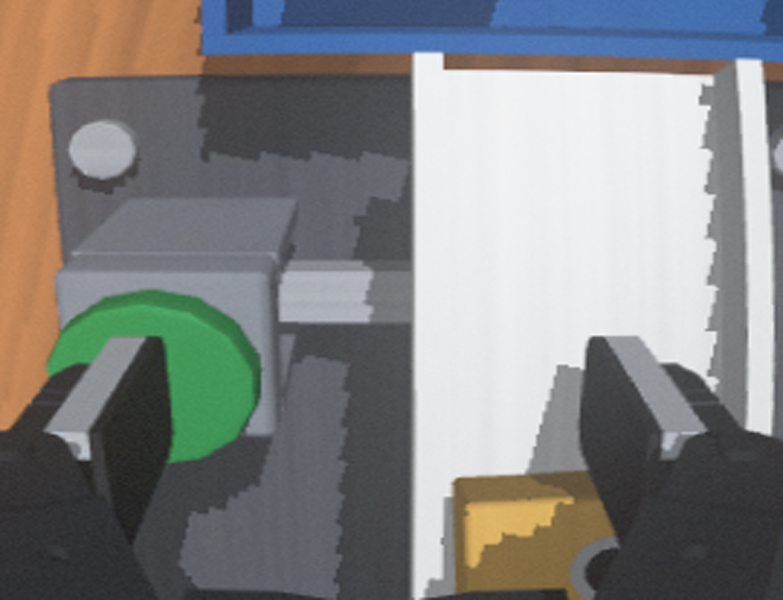

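View pics/side4c.png

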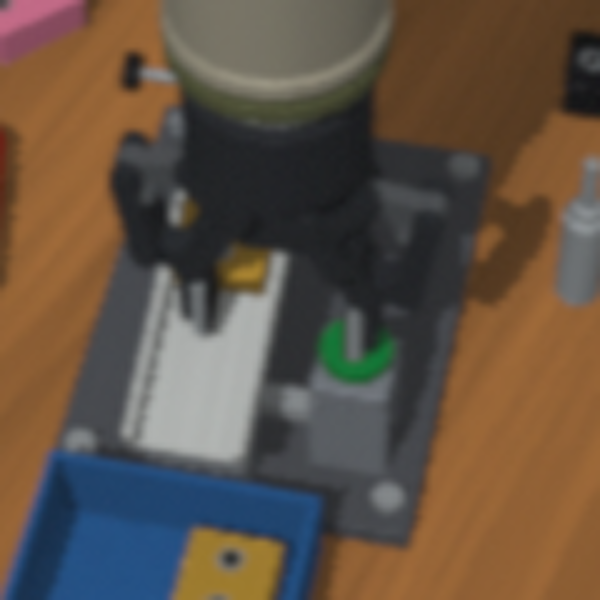

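Run:
```python
from fit import *
from scipy.spatial.transform import Rotation as R
W=load('w4.png',True);t=sense();pos=t['tool_pos'];RR=R.from_euler('xyz',t['tcp_rot'],degrees=True)
wc=lambda u,v:np.array([u/2.9+190,v/2.4+150])
def tf(px,z):
    o,d=ray(W,px);o=RR.inv().apply(o-pos);d=RR.inv().apply(d);return o+(pos[2]-z-o[2])/d[2]*d
# block leading top edge height: floor at tool x=-11 + 22/cos - ...
for h in (66,70,74):
    # top surface plane: z = h + 22/cos20 - x*tan20 ; intersect
    o,d=ray(W,wc(520,477)); o2=RR.inv().apply(o-pos);d2=RR.inv().apply(d)
    zz=lambda s:(pos[2]-(o2+s*d2)[2])-(h+22/c-(o2+s*d2)[0]*np.tan(np.radians(20)))
    from scipy.optimize import brentq
    s=brentq(zz,10,500);q=o2+s*d2;print(h,q,'chute x of centre ~',80+ (q[0]-22*s_)/c -25)
print([ (round(d['score'],2),d['pixel']) for d in pinpoint('wrist','block_center')[:3]])
```

```text
66 [-10.53338322  20.2798813  158.21228007] chute x of centre ~ 35.78326255746944
70 [ -8.53445925  19.76585704 154.9398289 ] chute x of centre ~ 37.910473014676555
74 [ -6.53553528  19.25183277 151.66737773] chute x of centre ~ 40.03768347188365
[(0.95, [397.0, 407.8]), (0.53, [242.9, 312.5])]
```

Run:
```python
from h import *
F=[];M=[]
for i in range(8):
    s=shot('wrist','w5_%d.png'%i);t=sense();F.append(t['ft_force']);M.append(t['wrist_torque'])
F=np.array(F);print(F.mean(0),F.std(0)/8**.5,np.mean(M,0));jx=np.array([np.cos(np.radians(104.6)),np.sin(np.radians(104.6)),0]);print('along jig x',F.mean(0)@jx)
a=cv2.imread('pics/w4.png').astype(int);b=cv2.imread('pics/w5_7.png').astype(int);print('block roi diff',np.abs(a-b)[340:400,340:400].mean(),t['time'],t['tool_pos'])
```

```text
[ 0.01923859 -0.03780121  5.68414721] [0.15386178 0.08352014 0.16684444] [-0.08106164  0.10979472  0.16255954]
along jig x -0.04143003585084813
block roi diff 1.7525925925925927 5.6 [530.78710412  37.69749839 251.45679956]
```

Run:
```python
from h import *
print(hand_in()); t=sense();print(t['time'],t['tool_pos'],t['ft_force'])
```

```text
the job is handed in; nothing more can be done
None
the job is handed in; nothing more can be done
```

I pressed the green button with one finger of the open gripper (jaws about 59 mm apart) while the other finger barred the chute. The block came out and came to rest against that finger. I handed the job in at about 5.6 s, with the button still down and the block held there; no verdict is reported.

**Block position:** the wrist image puts the block's front edge at the finger's uphill face. Its centre is about 36–40 mm down the chute, inside the 25.5–110 mm limits. It did not visibly move over the last half second or so, and it looked flat and between the rails.

**Button:** the upward force was about 5.7 N, so by the spring figures the button is roughly 8–9 mm down.

**Checks that disagreed or were indirect:**
- **Button height:** my image estimates ranged from 83 to 89 mm, but the finger was already pressing when I first checked at TCP z = 254 mm. The button is therefore probably nearer 90 mm. I set the press by force, and the block was released during the small 1 mm steps down.
- **Contact with the block:** the net force along the chute read about zero. There was a steady 0.16 N m twist, which fits the block pushing on one finger while friction at the button holds the other. So contact is inferred from the image and that twist, not measured directly.

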